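# Press the filter slide down and push it home under the leaf spring

## Task

Load the filter slide into the reader: press it down firmly with the fingertips on its ribbed thumb pad, and while keeping it down push it under the gate bar and the leaf spring until it is fully home against the end stop and the spring-loaded table has popped up behind it. Only press and push the slide, never lift it out of its track; leave the things standing around where they are, and take the hand away at the end.

Things in the scene. Friction and masses are not known exactly. Their poses are not given: they have to be found in the camera images.
- track: Fixed aluminium loading track, 274 x 90 mm, grey head (46 mm high) at its far end. Origin: on the worktop, on the mid-line, 129 mm from the near end; x = push direction (towards the head), z up. Track floor 12 mm above the worktop. Low side guides 63 mm apart, top at z 22 mm; from x = 37 to 107 mm cheeks 32 mm high stand in their place.
- carrier: The filter slide: loose smooth white plate 120 mm long, 8 thick, 0.1 kg; front half 61 mm wide with a round paper filter, rear half (tail) 45 mm wide. Origin: middle of its underside; x = long axis, to the head; z up. Starts on the raised spring table: underside z 18 mm, nose 14 to 34 mm before the bar, too high for it. Pressed fully down: underside z 12, top z 20. Home: origin at track x = 43 mm.
- thumb_pad (a point): Middle of the slide's flat, finely grooved thumb pad (slide x -60 to -15 mm, 45 mm wide), on its top face, 37 mm behind the slide's origin. In front of the pad a cross rib (slide x -15 to -9 mm, 42 mm wide) stands 6 mm above the top face: push forward against its rear face. When the slide is home, rib and pad are still in front of the bar.
- end_stop (a point): Point on the end stop's face, in the middle of the track, 16 mm above the worktop; track x = 103 mm. The slide's nose touches it when home.
- gate (a point): Middle of the front lower edge of the rigid dark bar across the track (track x 45 to 55 mm, underside z 22.5, top z 32 mm, screw heads to 35 mm). The pressed-down slide passes 2.5 mm below it. Axes are the track's.
- lift_table (a joint): Spring table under the slide (90 x 58 mm, track x -111 to -21 mm, two side arms on to x = 38 mm): metres pressed down; 0 = up, top z 18 mm; 0.006 = fully down, flush with the track floor. Yields from 3.5 N, fully down at 8 N: 10 to 20 N holds the slide down. Once the slide is within 4 mm of home it jumps up behind it and beside its tail.
- leaf_spring (a joint): Steel leaf spring hinged at the bar, sloping down behind it (36 mm wide, tip at track x = 92 mm, 15 mm above the worktop): rad it is lifted, 0 = free, about 0.12 when its tip drags on the slide's top. It bears on the slide with about 3 N. Pushing the pressed slide through takes 3 to 15 N.
- filter_cassette_1: Bystander: white filter cassette with a short nipple, 40 mm across, 38 mm high, standing beside the track. Origin: centre of its underside.
- stopper_0: Bystander: rubber stopper, 30 mm across, 29 mm high, standing beside the track. Origin: centre of its underside.
- brass_union: Bystander: brass pipe union, 22 x 44 x 19 mm, lying beside the track. Origin: centre of its underside.
- coupler_short: Bystander: steel tube fitting standing beside the track, 28 mm across, 46 mm high. Origin: centre of its underside.
- filter_cassette_0: Bystander: clear filter cassette with a short nipple, 40 mm across, 38 mm high, standing beside the track. Origin: centre of its underside.
- stopwatch: Bystander: stopwatch, 61 x 54 x 16 mm, lying to the right of the track. Origin: centre of its underside.
- spanner: Bystander: open-ended spanner, 169 x 34 x 6 mm, lying near the right edge of the worktop. Origin: centre of its underside.
Things that resemble listed ones, but are neither listed nor needed, are in the scene too. Of the things like the carrier, leave any that is brown; of the rest the larger one is meant.

How it is judged:
By the outcome, as a careful person would: the job done as asked, in the order asked, and still so for the second after the job is handed in, with the robot touching nothing.
It also fails if it takes over 42 s, if anything falls off the work surface, if the arm or the gripper's body presses on something with over 40 N, if the wrist force passes 120 N, or if a joint passes its speed limit or range.

## Robot

A 6-joint arm with a two-finger parallel gripper is mounted at the origin on a cart in front of the work surface, level with it; the furniture and walls round the work are solid. World frame = base frame: x ahead of the robot, y to its left, z up, the work surface at z = 0. Lengths are in m, angles in rad, forces in N, time in s.
With the tool pointing down it reaches from about 0.275 to 0.725 m from the base axis. Payload 15.9 kg.
Tool frame: the origin (TCP) lies midway between the tips of the shut fingers; the grasp point (between the pads) lies 19 mm behind it (bot.grasp_offset is the distance from the TCP to the grasp point, in m); z points along the fingers, y is the line along which they close (so a half turn about z gives the same grasp; the last joint's range is limited). The gripper opens to 85 mm and grips with 20 to 120 N. Pads are 22 mm wide; open, the fingers measure 114 mm over their backs; the gripper's body (76 mm by 85 mm) begins 54 mm behind the grasp point. The pads swing forward as they close: fully open they stand 13 mm farther back than shut.
Start: joints at [1.127, 0.213, -0.034, 1.323, 0, 1.571], TCP at [0.215, 0.452, 0.231] pointing down, gripper open.
Joint ranges: [-2.98, 2.98], [-0.74, 1.72], [-1.14, 1.35], [-2.1, 2.04], [-1.57, 1.44], [-3.14, 3.14]. Speed limits (rad/s): [1.89, 1.89, 2.39, 2.57, 3.14, 3.14].

## Interface

Orientations are given as a rotation vector (axis times angle).
In Python, from station import bot, optics gives the robot as it stands.
- The arm moves only by the tool play_rows, never from a script. Its argument "moves" is a list of rows, each an object with "hand": the closure, from 0 (fully open) to 1 (shut); "slide": the shift along the tool's x, y, z each as a share of 60 cm, from -1 to 1, a list of three; "yaw": the turn about the tool's z as a share of 90 degrees, from -1 to 1. A call has 1 to 10 rows; each row is the pose to reach, as a shift and turn from the pose commanded when the call began, along the tool's axes at that moment; what a row does not reach only later rows make up. A row lasts 1/10 s, in which the tool goes at most 50 mm and 8.59 degrees, less where a joint would pass 70% of its speed; a pose out of reach is approached as far as the arm can. A call with a number of a shift or a turn outside -1 to 1 is refused whole. A call with a gripper value outside its range is refused whole. The fingers move at their own pace and stop on an object; the grip force is fixed at half the most. Time passes only in rows, so rows that repeat a pose let the fingers close. It gives the time, the measured TCP pose, the force, the opening and the grip force at its end, in the units of the state.
- bot.get_state(): the state, without advancing time (a new reading comes with each control period).
- optics.snapshot(name): name is "scene" or "top"; returns a dict with "frame" (480x640x3 uint8, blue, green, red), "fx", "fy", "cx", "cy" (pixels), "pose" (4x4, takes a point from camera to world coordinates). Camera axes: x right, y up, looking along -z (the intrinsics and any distortion apply to the point x, -y, -z); pixel columns grow to the right and rows downward; lengths in m; the calibration is good to about 2 mm. A picture is of the moment at which its call begins. There is no depth.
- bot.hand_in(): hands the job in; it is judged then, once.
Trained networks look in the newest picture that a camera, given by its name, has taken for a name from the list of things; names that differ only in an ending like _2 or _b are one class to them, and where a whole thing is asked for, a point or a joint stands for the part that bears it (a point fixed in the world has none). Each returns a list of dicts, best first, with "conf" (0 to 1); they miss things now and then, are a little off and sometimes report something else, mostly with a low value. They report only what shows in the picture. A call takes as long as a camera call. They do not tell look-alikes from the thing itself.
- optics.recognise(camera, target): "extent" ([left, top, right, bottom] as shares, 0 to 1, of the picture: columns of its width, rows of its height, round what is visible of it).
- optics.cut_out(camera, target): "pixels" (480x640 bool, what is visible of it) and "extent" ([left, top, right, bottom] as shares, 0 to 1, of the picture: columns of its width, rows of its height, round what is visible of it).
The state is a dict: "time_s": time; "joint_positions": joint angles; "joint_velocities": joint speeds; "joint_torque": joint torques, N m; "position": TCP position; "tool_rot": TCP orientation; "wrist_force": force on the tool from outside, world axes, zero at the start; "wrist_torque": the same for the moment, N m; "width": finger opening in m; "grip_force": force on a finger pad.
Only numpy, scipy, OpenCV 4.12 (cv2) and the standard library are available. Lean on these libraries where they do the work, as an engineer would, in place of code of your own. Each camera call takes 0.05 s, during which the arm holds its last target. There are 200 camera calls.

## Working session

There is one attempt and no reset: what is moved stays moved. The work goes in short steps, Python scripts to look and compute and a tool call to move; the robot and the scene stay as the last step left them, time stands still between calls to the robot, and variables do not carry over. Pictures are saved under pics/ and viewed, at most 10 in all, crops included, and the job is handed in when it is done.

Besides the shell and the picture viewer there is one more tool, called after ">>>" as name(argument=value, ...), one argument or row to a line, values as JSON. play_rows: Moves the arm, as the interface text tells. Shift numbers are shares of 60 cm and turn numbers shares of 90 degrees, none past 1 either way. Its arguments: {"type":"object","properties":{"moves":{"type":"array","items":{"type":"object","properties":{"hand":{"type":"number"},"slide":{"type":"array","items":{"type":"number","minimum":-1,"maximum":1}},"yaw":{"type":"number","minimum":-1,"maximum":1}}}}},"required":["moves"]}

```bash
mkdir -p pics; ls
python3 - <<'E'
from station import bot, optics
import cv2
s=bot.get_state(); print({k:s[k] for k in('time_s','position','tool_rot','wrist_force','width')})
for n in('scene','top'):
    d=optics.snapshot(n); cv2.imwrite(f'pics/{n}0.png',d['frame']); print(n,d['fx'],d['fy'],d['cx'],d['cy'],d['pose'],[k for k in d])
    for t in('carrier','track','gate'):
        for r in optics.recognise(n,t): print(t,round(r['conf'],2),[round(a*b) for a,b in zip(r['extent'],(640,480,640,480))])
E
```

```text
pics
{'time_s': 0.0, 'position': array([0.21454523, 0.45125714, 0.23082719]), 'tool_rot': array([-6.91365073e-01, -3.06431174e+00,  1.66616181e-03]), 'wrist_force': array([-0.56022845, -0.49230723, -0.48205061]), 'width': 0.08518035620768276}
scene 567.4920451715476 567.4920451715476 317.3539870805913 233.95325799510408 [[ 0.43009867  0.56102085 -0.7072982  -0.21629864]
 [-0.90272719  0.2586386  -0.34378727 -0.46316831]
 [-0.00993721  0.78635976  0.6176889   0.73992085]
 [ 0.          0.          0.          1.        ]] ['frame', 'fx', 'fy', 'cx', 'cy', 'pose']
carrier 0.79 [197, 218, 244, 248]
carrier 0.7 [272, 243, 325, 292]
carrier 0.7 [392, 254, 429, 287]
track 0.73 [249, 202, 357, 314]
gate 0.68 [252, 204, 356, 314]
top 582.739861418647 582.739861418647 323.02819883881386 242.0190123937241 [[-0.00350451  0.99451014 -0.10458152  0.44165684]
 [-0.99993458 -0.00234633  0.01119544 -0.08213673]
 [ 0.01088859  0.10461391  0.9944533   1.07550371]
 [ 0.          0.          0.          1.        ]] ['frame', 'fx', 'fy', 'cx', 'cy', 'pose']
carrier 0.77 [296, 239, 333, 310]
carrier 0.58 [192, 230, 222, 273]
carrier 0.58 [404, 196, 428, 245]
track 0.61 [363, 278, 392, 307]
track 0.59 [292, 171, 342, 326]
gate 0.89 [286, 170, 341, 323]
```

View pics/top0.png

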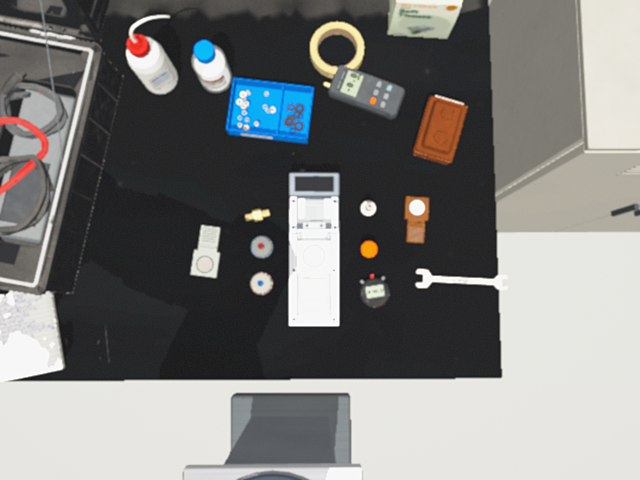

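View pics/scene0.png

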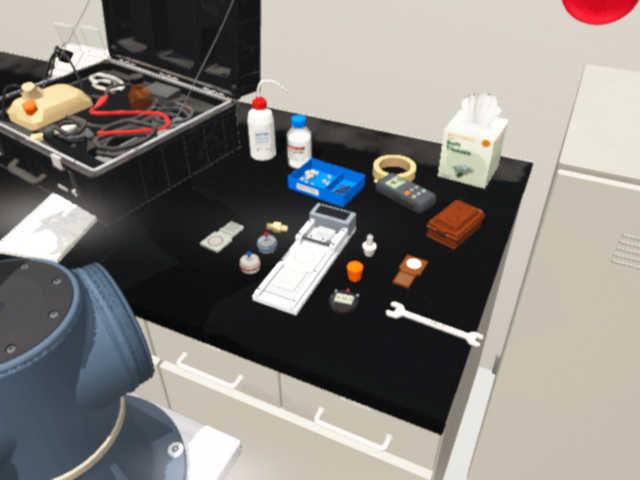

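Run:
```python
import cv2
f=cv2.imread('pics/top0.png')[150:350,240:440]
cv2.imwrite('pics/topc.png',cv2.resize(f,(600,600),interpolation=cv2.INTER_CUBIC))
```

```text
(no output)
```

View pics/topc.png

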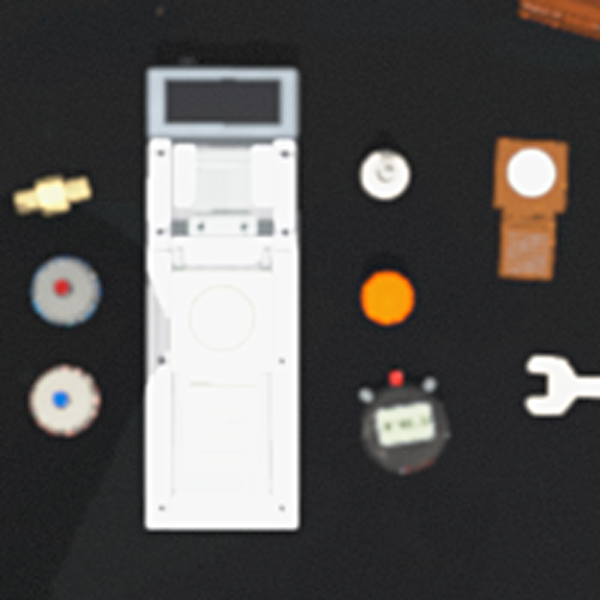

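Candidates in the top view are the white slide in the track (315,275), the loose grey slide (206,252), and the brown one (416,220). The white one is the largest of the non-brown ones and it sits in the track, so I choose it. Next I fit the poses, with a contrast-stretched overlay.

```bash
cat > h.py <<'E'
import numpy as np, cv2
from station import bot, optics
def proj(d,P):
    T=np.linalg.inv(d['pose']); p=np.atleast_2d(P)@T[:3,:3].T+T[:3,3]
    return np.c_[d['cx']+d['fx']*p[:,0]/-p[:,2], d['cy']-d['fy']*p[:,1]/-p[:,2]]
def ray(d,uv,z):
    v=d['pose'][:3,:3]@np.array([(uv[0]-d['cx'])/d['fx'],-(uv[1]-d['cy'])/d['fy'],-1]); o=d['pose'][:3,3]
    return o+v*(z-o[2])/v[2]
E
python3 - <<'E'
from h import *
d=optics.snapshot('top')
c=lambda x,y:(240+x/3-.33,150+y/3-.33)
pts=[ray(d,c(146,528),.022),ray(d,c(298,528),.022),ray(d,c(147,68),.046),ray(d,c(298,68),.046)]
for p in pts: print(p.round(4))
n=(pts[0]+pts[1])/2; f=(pts[2]+pts[3])/2
print('len',np.linalg.norm((f-n)[:2]),'w',np.linalg.norm(pts[0]-pts[1]),np.linalg.norm(pts[2]-pts[3]),'yaw',np.arctan2(*(f-n)[1::-1]))
# contrast stretch of track area
g=d['frame'][165:335,280:350]; g=cv2.resize(g,None,fx=3.5,fy=3.5,interpolation=cv2.INTER_CUBIC).astype(float)
a=np.clip((g-200)*255/55,0,255).astype('uint8')
s=optics.snapshot('scene'); e=s['frame'][200:315,250:362]; e=cv2.resize(e,None,fx=4.8,fy=5,interpolation=cv2.INTER_CUBIC).astype(float)
e=np.clip((e-180)*255/75,0,255).astype('uint8')
o=np.zeros((600,800,3),'uint8'); o[:a.shape[0],:a.shape[1]]=a[:600]; o[:575,250:250+e.shape[1]]=e[:575]
cv2.imwrite('pics/c1.png',o)
E
```

```text
[ 0.4021 -0.0314  0.022 ]
[ 0.4017 -0.1221  0.022 ]
[ 0.676  -0.0324  0.046 ]
[ 0.676  -0.1229  0.046 ]
len 0.27412380549902 w 0.09071216396413813 0.09053103652834563 yaw -0.0033647042016943735
```

View pics/c1.png

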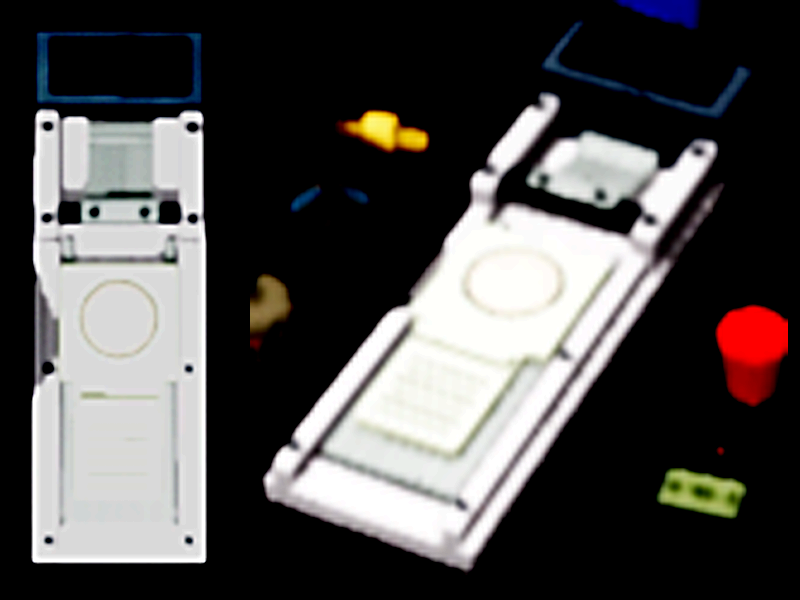

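The white slide sits in the track behind the bar, with its nose at crop y≈260 and its rib at y≈395. That is about row 239 and row 278 of the top image. Track length and width fit exactly. Next I work out the slide's position and the move.

Run:
```python
from h import *
from scipy.spatial.transform import Rotation as R
d=optics.snapshot('top')
c=lambda x,y:(280+x/3.5-.36,165+y/3.5-.36)
for n,p,z in(('nose',c(120,262),.026),('filtL',c(80,318),.026),('filtR',c(158,318),.026),('filtTop',c(119,280),.026),('filtBot',c(119,357),.026),('shoulder',c(120,381),.026),('rib',c(120,395),.032)): print(n,ray(d,p,z).round(4))
m=[r for r in optics.cut_out('top','carrier')][0]; ys,xs=np.where(m['pixels']); print('mask',xs.min(),xs.max(),ys.min(),ys.max(), ray(d,(315,ys.min()),.026),ray(d,(315,ys.max()+1),.026))
g=d['frame'][:,:,0].astype(int)
for r in range(232,318): print(r, ray(d,(315,r),.026)[0].round(4), g[r,[303,309,315,321]],g[r,[299]], end=' | ' if r%2 else '\n')
s=bot.get_state(); print(R.from_rotvec(s['tool_rot']).as_matrix().round(4),s['position'],s['joint_positions'].round(3) if hasattr(s['joint_positions'],'round') else s['joint_positions'])
```

```text
nose [ 0.5567 -0.0775  0.026 ]
filtL [ 0.5276 -0.0568  0.026 ]
filtR [ 0.5275 -0.097   0.026 ]
filtTop [ 0.5473 -0.0769  0.026 ]
filtBot [ 0.5074 -0.0769  0.026 ]
shoulder [ 0.4951 -0.0774  0.026 ]
rib [ 0.4876 -0.0774  0.032 ]
mask 298 330 241 307 [ 0.55391772 -0.07941782  0.026     ] [ 0.43334165 -0.07916901  0.026     ]
232 0.5703 [247 247 247 247] [234]
233 0.5685 [247 247 247 247] [235] | 234 0.5667 [248 247 247 247] [244]
235 0.5649 [248 247 247 247] [244] | 236 0.563 [248 248 248 248] [244]
237 0.5612 [249 248 248 248] [243] | 238 0.5594 [236 236 233 234] [228]
239 0.5576 [226 227 224 225] [202] | 240 0.5557 [238 238 237 236] [227]
241 0.5539 [248 248 248 248] [249] | 242 0.5521 [248 248 248 248] [248]
243 0.5503 [247 247 248 247] [247] | 244 0.5485 [247 248 246 247] [247]
245 0.5466 [247 243 233 247] [247] | 246 0.5448 [247 237 243 248] [247]
247 0.543 [247 245 247 244] [247] | 248 0.5412 [248 247 247 237] [247]
249 0.5394 [248 247 247 240] [247] | 250 0.5376 [247 247 247 246] [247]
251 0.5357 [244 247 247 247] [247] | 252 0.5339 [240 247 247 247] [247]
253 0.5321 [238 247 24
[... 1770 characters left out ...]
303 0.4422 [247 246 246 246] [246] | 304 0.4405 [247 246 246 246] [246]
305 0.4387 [247 247 247 247] [246] | 306 0.4369 [247 247 247 247] [246]
307 0.4351 [247 247 247 247] [246] | 308 0.4333 [246 246 246 247] [246]
309 0.4316 [245 246 246 247] [246] | 310 0.4298 [246 246 246 246] [246]
311 0.428 [246 246 246 246] [246] | 312 0.4262 [246 246 246 246] [246]
313 0.4245 [246 246 246 247] [246] | 314 0.4227 [247 247 247 247] [247]
315 0.4209 [247 247 247 247] [248] | 316 0.4191 [247 247 247 247] [247]
317 0.4174 [247 247 247 247] [247] | [[-0.9031  0.4294  0.    ]
 [ 0.4294  0.9031  0.    ]
 [ 0.      0.     -1.    ]] [0.2146732  0.45156605 0.23132123] [ 1.127  0.213 -0.034  1.323  0.     1.571]
```

>>> play_rows(
  moves=[
    {"hand": 1,"slide": [-0.756,-0.617,0],"yaw": -0.28},
    {"hand": 1,"slide": [-0.756,-0.617,0],"yaw": -0.28},
    {"hand": 1,"slide": [-0.756,-0.617,0],"yaw": -0.28},
    {"hand": 1,"slide": [-0.756,-0.617,0],"yaw": -0.28},
    {"hand": 1,"slide": [-0.756,-0.617,0],"yaw": -0.28},
    {"hand": 1,"slide": [-0.756,-0.617,0],"yaw": -0.28},
    {"hand": 1,"slide": [-0.756,-0.617,0],"yaw": -0.28},
    {"hand": 1,"slide": [-0.756,-0.617,0],"yaw": -0.28},
    {"hand": 1,"slide": [-0.756,-0.617,0],"yaw": -0.28},
    {"hand": 1,"slide": [-0.756,-0.617,0],"yaw": -0.28},
  ],
)

```text
time_s: 1.6
position: [0.4236, 0.0098, 0.2316]
tool_rot: [0.006, 3.141, 0.0]
wrist_force: [1.0, 0.4, 0.5]
width: -0.0001
grip_force: 0.0
```

>>> play_rows(
  moves=[
    {"hand": 1,"slide": [-0.069,-0.145,0],"yaw": 0},
    {"hand": 1,"slide": [-0.069,-0.145,0],"yaw": 0},
    {"hand": 1,"slide": [-0.069,-0.145,0.1],"yaw": 0},
    {"hand": 1,"slide": [-0.069,-0.145,0.2],"yaw": 0},
    {"hand": 1,"slide": [-0.069,-0.145,0.25],"yaw": 0},
    {"hand": 1,"slide": [-0.069,-0.145,0.25],"yaw": 0},
    {"hand": 1,"slide": [-0.069,-0.145,0.25],"yaw": 0},
  ],
)

```text
time_s: 2.3
position: [0.4641, -0.0751, 0.0824]
tool_rot: [-0.006, -3.141, -0.0]
wrist_force: [0.5, 0.4, 0.4]
width: -0.0
grip_force: 0.0
```

>>> play_rows(
  moves=[
    {"hand": 1,"slide": [0,-0.003,0.04],"yaw": 0},
    {"hand": 1,"slide": [0,-0.003,0.08],"yaw": 0},
    {"hand": 1,"slide": [0,-0.003,0.08],"yaw": 0},
    {"hand": 1,"slide": [0,-0.003,0.08],"yaw": 0},
  ],
)

```text
time_s: 2.7
position: [0.4657, -0.0771, 0.0357]
tool_rot: [0.006, 3.139, -0.001]
wrist_force: [0.1, -0.2, 0.0]
width: -0.0
grip_force: 0.0
```

Run:
```python
from h import *
s=optics.snapshot('scene'); e=cv2.resize(s['frame'][190:320,240:370],(600,600),interpolation=cv2.INTER_CUBIC)
t=optics.snapshot('top')['frame'][200:330,290:345]
cv2.imwrite('pics/c2.png',np.hstack([e,cv2.resize(t,(200,600))])); st=bot.get_state(); print(st['position'],st['wrist_force'])
```

```text
[ 0.46579935 -0.07719734  0.03564462] [-0.10558718  0.36062032  0.54947079]
```

View pics/c2.png

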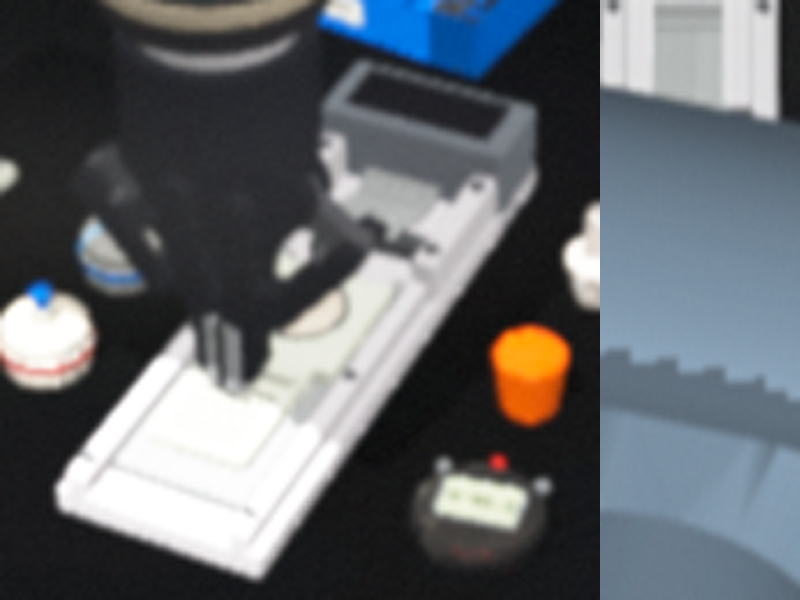

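The fingertips, near pixel (235,380) of the crop, are over the thumb pad just behind the rib. I press down in steps.

>>> play_rows(
  moves=[
    {"hand": 1,"slide": [0,0,0.01],"yaw": 0},
    {"hand": 1,"slide": [0,0,0.016],"yaw": 0},
    {"hand": 1,"slide": [0,0,0.02],"yaw": 0},
    {"hand": 1,"slide": [0,0,0.02],"yaw": 0},
  ],
)

```text
time_s: 3.2
position: [0.4644, -0.077, 0.0213]
tool_rot: [0.006, 3.141, -0.0]
wrist_force: [1.8, -0.6, 5.5]
width: 0.0
grip_force: 2.7
```

>>> play_rows(
  moves=[
    {"hand": 1,"slide": [0,0,0.003],"yaw": 0},
    {"hand": 1,"slide": [0,0,0.003],"yaw": 0},
  ],
)

```text
time_s: 3.4
position: [0.4645, -0.0771, 0.02]
tool_rot: [0.006, 3.141, -0.0]
wrist_force: [-0.9, 0.3, 9.3]
width: 0.0002
grip_force: 4.3
```

>>> play_rows(
  moves=[
    {"hand": 1,"slide": [0,0,0.001],"yaw": 0},
    {"hand": 1,"slide": [0,0,0.001],"yaw": 0},
  ],
)

```text
time_s: 3.6
position: [0.4647, -0.0771, 0.0199]
tool_rot: [0.006, 3.14, -0.0]
wrist_force: [-4.4, 0.9, 21.2]
width: 0.0001
grip_force: 10.7
```

>>> play_rows(
  moves=[
    {"hand": 1,"slide": [-0.004,0,-0.0003],"yaw": 0},
    {"hand": 1,"slide": [-0.008,0,-0.0003],"yaw": 0},
    {"hand": 1,"slide": [-0.012,0,-0.0003],"yaw": 0},
  ],
)

```text
time_s: 3.9
position: [0.4718, -0.0772, 0.0199]
tool_rot: [0.006, 3.141, -0.001]
wrist_force: [-4.6, 0.2, 19.0]
width: -0.0002
grip_force: 9.5
```

>>> play_rows(
  moves=[
    {"hand": 1,"slide": [-0.005,0,-0.0002],"yaw": 0},
    {"hand": 1,"slide": [-0.01,0,-0.0002],"yaw": 0},
    {"hand": 1,"slide": [-0.015,0,-0.0002],"yaw": 0},
    {"hand": 1,"slide": [-0.02,0,-0.0002],"yaw": 0},
  ],
)

```text
time_s: 4.3
position: [0.4837, -0.0772, 0.02]
tool_rot: [0.006, 3.141, -0.0]
wrist_force: [-3.7, -0.2, 16.7]
width: -0.0002
grip_force: 8.5
```

Run:
```python
from h import *
s=optics.snapshot('scene'); e=cv2.resize(s['frame'][190:320,240:370],(600,600),interpolation=cv2.INTER_CUBIC)
cv2.imwrite('pics/c3.png',e); st=bot.get_state(); print(st['position'],st['wrist_force'])
```

```text
[ 0.48424762 -0.07722724  0.01998949] [-1.13621608  0.05529066 14.57936124]
```

View pics/c3.png

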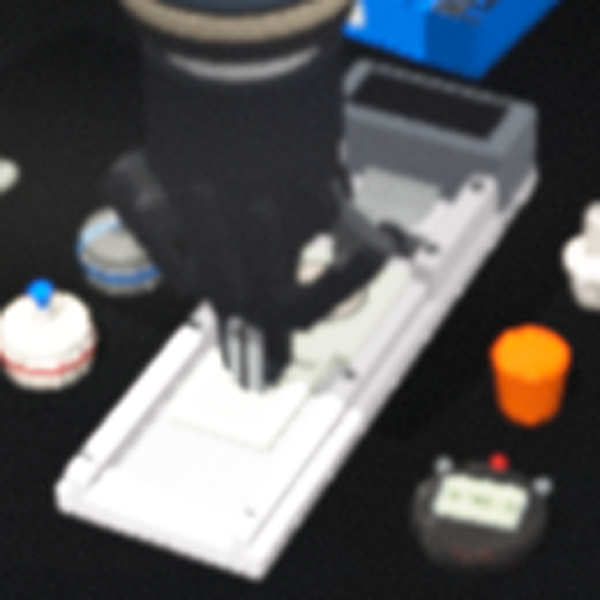

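The slide follows the fingers: its tail corner went from (250,465) to (270,445), and it stays pressed flat. I keep pushing.

>>> play_rows(
  moves=[
    {"hand": 1,"slide": [-0.005,0,0.0001],"yaw": 0},
    {"hand": 1,"slide": [-0.01,0,0.0001],"yaw": 0},
    {"hand": 1,"slide": [-0.015,0,0.0001],"yaw": 0},
    {"hand": 1,"slide": [-0.02,0,0.0001],"yaw": 0},
    {"hand": 1,"slide": [-0.025,0,0.0001],"yaw": 0},
  ],
)

```text
time_s: 4.85
position: [0.4988, -0.0773, 0.02]
tool_rot: [0.006, 3.141, -0.0]
wrist_force: [-4.5, 0.4, 18.0]
width: 0.0002
grip_force: 8.7
```

>>> play_rows(
  moves=[
    {"hand": 1,"slide": [-0.005,0,-0.0001],"yaw": 0},
    {"hand": 1,"slide": [-0.01,0,-0.0001],"yaw": 0},
    {"hand": 1,"slide": [-0.015,0,-0.0001],"yaw": 0},
    {"hand": 1,"slide": [-0.02,0,-0.0001],"yaw": 0},
    {"hand": 1,"slide": [-0.025,0,-0.0001],"yaw": 0},
  ],
)

```text
time_s: 5.35
position: [0.5138, -0.0773, 0.02]
tool_rot: [0.006, 3.141, -0.0]
wrist_force: [-4.2, -0.0, 16.5]
width: 0.0003
grip_force: 8.1
```

>>> play_rows(
  moves=[
    {"hand": 1,"slide": [-0.005,0,0],"yaw": 0},
    {"hand": 1,"slide": [-0.01,0,0],"yaw": 0},
    {"hand": 1,"slide": [-0.015,0,0],"yaw": 0},
    {"hand": 1,"slide": [-0.02,0,0],"yaw": 0},
    {"hand": 1,"slide": [-0.025,0,0],"yaw": 0},
  ],
)

```text
time_s: 5.85
position: [0.5284, -0.0774, 0.02]
tool_rot: [0.006, 3.141, -0.0]
wrist_force: [-5.1, -1.1, 18.5]
width: -0.0
grip_force: 9.1
```

>>> play_rows(
  moves=[
    {"hand": 1,"slide": [-0.005,0,0],"yaw": 0},
    {"hand": 1,"slide": [-0.01,0,0],"yaw": 0},
    {"hand": 1,"slide": [-0.013,0,0],"yaw": 0},
    {"hand": 1,"slide": [-0.016,0,0],"yaw": 0},
  ],
)

```text
time_s: 6.25
position: [0.5381, -0.0774, 0.02]
tool_rot: [0.006, 3.141, -0.0]
wrist_force: [-6.2, 0.0, 17.0]
width: 0.0001
grip_force: 8.6
```

>>> play_rows(
  moves=[
    {"hand": 1,"slide": [-0.003,0,0],"yaw": 0},
    {"hand": 1,"slide": [-0.006,0,0],"yaw": 0},
    {"hand": 1,"slide": [-0.009,0,0],"yaw": 0},
  ],
)

```text
time_s: 6.55
position: [0.5435, -0.0774, 0.02]
tool_rot: [0.006, 3.141, -0.0]
wrist_force: [-5.6, 0.5, 15.4]
width: -0.0001
grip_force: 8.4
```

>>> play_rows(
  moves=[
    {"hand": 1,"slide": [-0.003,0,0.0001],"yaw": 0},
    {"hand": 1,"slide": [-0.005,0,0.0001],"yaw": 0},
    {"hand": 1,"slide": [-0.005,0,0.0001],"yaw": 0},
  ],
)

```text
time_s: 6.85
position: [0.5464, -0.0774, 0.02]
tool_rot: [0.006, 3.141, -0.0]
wrist_force: [-5.5, -0.4, 19.7]
width: 0.0001
grip_force: 9.1
```

>>> play_rows(
  moves=[
    {"hand": 1,"slide": [-0.002,0,0],"yaw": 0},
    {"hand": 1,"slide": [-0.003,0,0],"yaw": 0},
    {"hand": 1,"slide": [-0.003,0,0],"yaw": 0},
  ],
)

```text
time_s: 7.15
position: [0.5479, -0.0774, 0.0199]
tool_rot: [-0.006, -3.141, 0.0]
wrist_force: [-7.3, 0.5, 20.5]
width: -0.0
grip_force: 10.1
```

Run:
```python
from h import *
s=optics.snapshot('scene'); e=cv2.resize(s['frame'][190:320,240:370],(600,600),interpolation=cv2.INTER_CUBIC)
cv2.imwrite('pics/c4.png',e); st=bot.get_state(); print(st['position'],st['wrist_force'])
```

```text
[ 0.54796116 -0.07743898  0.01996757] [-6.68977479 -0.66431023 19.11310036]
```

View pics/c4.png

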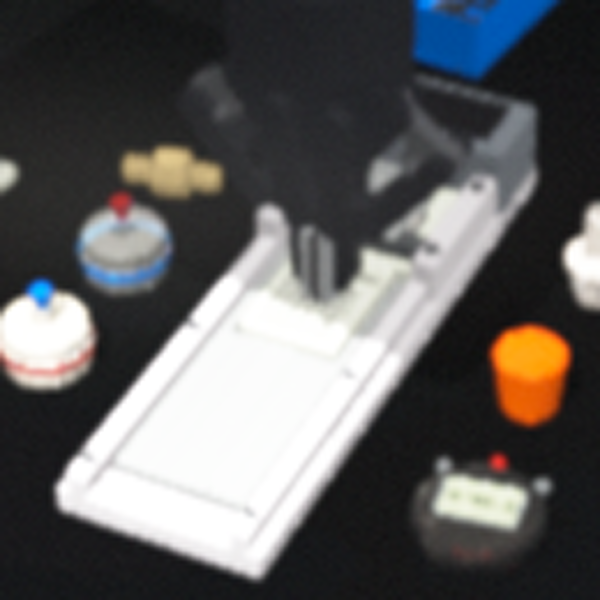

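Run:
```python
from h import *
s=optics.snapshot('scene')
for p in((238,331),(338,354)):
    for z in (.020,.012): print(p,z,ray(s,(240+p[0]*130/600,190+p[1]*130/600),z).round(4))
st=bot.get_state(); print(st['position'],st['wrist_force'])
```

```text
(238, 331) 0.02 [ 0.5087 -0.0546  0.02  ]
(238, 331) 0.012 [ 0.5167 -0.05    0.012 ]
(338, 354) 0.02 [ 0.5132 -0.099   0.02  ]
(338, 354) 0.012 [ 0.5213 -0.0949  0.012 ]
[ 0.54795399 -0.07744156  0.01996682] [-6.41601927  0.17300587 19.58825203]
```

>>> play_rows(
  moves=[
    {"hand": 1,"slide": [-0.002,0,0],"yaw": 0},
    {"hand": 1,"slide": [-0.003,0,0],"yaw": 0},
    {"hand": 1,"slide": [-0.003,0,0],"yaw": 0},
  ],
)

```text
time_s: 7.55
position: [0.5481, -0.0774, 0.0199]
tool_rot: [-0.007, -3.139, 0.0]
wrist_force: [-19.5, 0.3, 31.5]
width: -0.0
grip_force: 17.5
```

Contact with the end stop is clear: the forward force rose to 20 N while x stayed at 0.548. I unload, then lift away.

>>> play_rows(
  moves=[
    {"hand": 1,"slide": [0.001,0,-0.0015],"yaw": 0},
    {"hand": 1,"slide": [0.001,0,-0.003],"yaw": 0},
    {"hand": 1,"slide": [0.003,0,-0.01],"yaw": 0},
    {"hand": 1,"slide": [0.006,0,-0.05],"yaw": 0},
    {"hand": 1,"slide": [0.006,0,-0.12],"yaw": 0},
    {"hand": 1,"slide": [0.006,0,-0.2],"yaw": 0},
    {"hand": 1,"slide": [0.1,0,-0.25],"yaw": 0},
    {"hand": 1,"slide": [0.2,0,-0.25],"yaw": 0},
    {"hand": 1,"slide": [0.25,0.1,-0.25],"yaw": 0},
    {"hand": 1,"slide": [0.25,0.2,-0.25],"yaw": 0},
  ],
)

```text
time_s: 8.55
position: [0.4061, 0.009, 0.1696]
tool_rot: [0.013, 3.14, -0.0]
wrist_force: [2.3, 1.1, 0.1]
width: 0.0002
grip_force: 0.0
```

>>> play_rows(
  moves=[
    {"hand": 1,"slide": [0,0.08,0],"yaw": 0},
    {"hand": 1,"slide": [0,0.16,0],"yaw": 0},
    {"hand": 1,"slide": [0,0.24,0],"yaw": 0},
    {"hand": 1,"slide": [0,0.3,0],"yaw": 0},
    {"hand": 1,"slide": [0,0.3,0],"yaw": 0},
    {"hand": 1,"slide": [0,0.3,0],"yaw": 0},
  ],
)

```text
time_s: 9.15
position: [0.409, 0.1901, 0.169]
tool_rot: [0.003, 3.141, -0.0]
wrist_force: [-0.6, -0.4, -0.3]
width: 0.0001
grip_force: 0.0
```

Run:
```python
from h import *
s=optics.snapshot('scene'); t=optics.snapshot('top')
st=lambda f,lo:np.clip((f.astype(float)-lo)*255/(255-lo),0,255).astype('uint8')
e=st(cv2.resize(s['frame'][200:315,250:362],(540,590),interpolation=cv2.INTER_CUBIC),150)
a=st(cv2.resize(t['frame'][165:335,280:350],(245,590),interpolation=cv2.INTER_CUBIC),180)
cv2.imwrite('pics/c5.png',np.hstack([a,e])); b=bot.get_state(); print(b['position'],b['wrist_force'],b['time_s'])
T=np.array([.5309,-.0772]); tp=lambda x,y,z:[T[0]+x,T[1]+y,z]
# expected home features in top px -> picture px
for n,P in(('tail z20',tp(-.017,0,.02)),('rib rear z26',tp(.028,0,.026)),('rib front',tp(.034,0,.026)),('nose',tp(.103,0,.02))):
    q=proj(t,P)[0]; w=proj(s,P)[0]; print(n,'top',((q-[280,165])*[3.5,590/170]).round(1),'scene',((w-[250,200])*[540/112,590/115]+[245,0]).round(1))
```

```text
[0.40912374 0.18888369 0.1690087 ] [ 0.26381063 -0.77369228 -0.15108005] 9.25
tail z20 top [118.4 341.1] scene [501.7 324.9]
rib rear z26 top [118.2 254.3] scene [550.4 243.4]
rib front top [118.2 242.9] scene [556.8 234.4]
nose top [118.  114.6] scene [626.4 147.8]
```

View pics/c5.png

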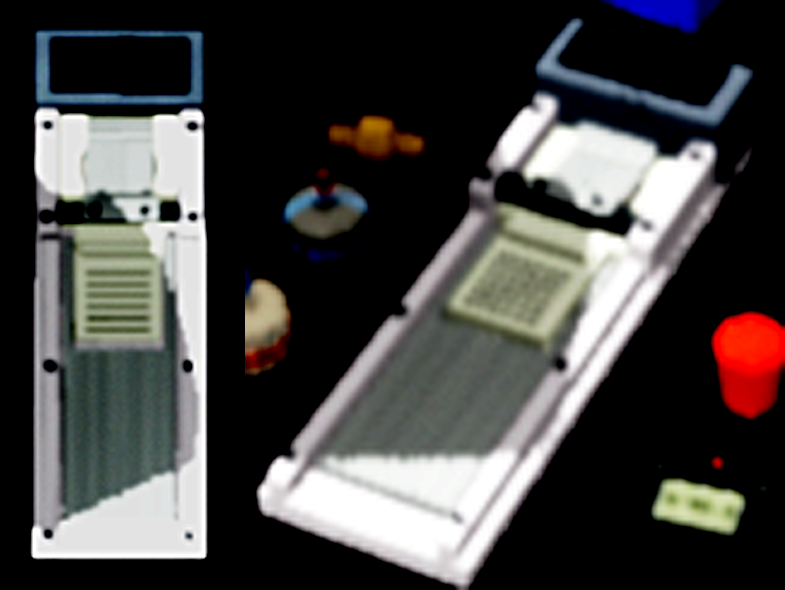

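Run:
```python
from h import *
t=optics.snapshot('top'); s=optics.snapshot('scene')
for r in range(228,274): print(r,round(ray(t,(314,r),.02)[0]-.5309,4),t['frame'][r,[306,312,318]].mean(0).round(), t['frame'][r,300].round())
e=cv2.resize(s['frame'][232:280,285:340],(550,480),interpolation=cv2.INTER_NEAREST)
a=cv2.resize(t['frame'][225:273,295:320],(250,480),interpolation=cv2.INTER_NEAREST)
o=np.hstack([a,e]).astype(float); cv2.imwrite('pics/c6.png',np.clip((o-60)*1.4,0,255).astype('uint8'))
# scene px for tail-edge: slide top z20, slide bottom z12, table-top junction z18
T=np.array([.5309,-.0772])
for x in(-.017,-.021):
  for z in(.020,.018,.012): print(x,z,[((proj(s,[T[0]+x,T[1]+y,z])[0]-[285,232])*10+[250,0]).round() for y in(.0225,-.0225)])
```

```text
228 0.0475 [192. 196. 191.] [116 119 118]
229 0.0457 [192. 203. 199.] [175 184 181]
230 0.0439 [220. 230. 227.] [207 217 213]
231 0.042 [225. 233. 231.] [214 216 217]
232 0.0402 [224. 232. 230.] [211 210 212]
233 0.0383 [223. 231. 229.] [198 200 198]
234 0.0365 [217. 225. 223.] [191 192 190]
235 0.0347 [214. 223. 220.] [185 187 183]
236 0.0328 [219. 228. 225.] [187 190 186]
237 0.031 [213. 222. 219.] [191 193 189]
238 0.0292 [203. 215. 212.] [193 196 193]
239 0.0273 [216. 224. 221.] [196 199 195]
240 0.0255 [224. 232. 230.] [192 194 191]
241 0.0237 [224. 233. 230.] [192 194 190]
242 0.0218 [216. 224. 221.] [194 197 193]
243 0.02 [200. 210. 207.] [191 196 192]
244 0.0182 [210. 218. 215.] [192 195 191]
245 0.0163 [220. 228. 225.] [192 195 191]
246 0.0145 [204. 215. 212.] [194 196 192]
247 0.0127 [204. 214. 212.] [193 195 192]
248 0.0109 [219. 228. 224.] [192 194 191]
249 0.009 [205. 215. 212.] [192 192 190]
250 0.0072 [203. 214. 211.] [191 193 191]
251 0.0054 [220. 229. 225.] [192 194 191]
252 0.0036 [211. 219. 217.] [191 193 189]
253 0.0017 [199. 211. 208.] [191 193 189]
254 -0.0001 [
[... 478 characters left out ...]
11. 210.] [199 201 196]
266 -0.0219 [203. 204. 200.] [202 203 198]
267 -0.0237 [200. 202. 196.] [201 202 197]
268 -0.0256 [200. 201. 196.] [201 201 196]
269 -0.0274 [200. 202. 196.] [201 203 198]
270 -0.0292 [200. 201. 196.] [201 203 198]
271 -0.031 [201. 202. 197.] [202 203 198]
272 -0.0328 [200. 201. 196.] [203 204 199]
273 -0.0346 [201. 202. 197.] [204 205 199]
-0.017 0.02 [array([329., 281.]), array([537., 346.])]
-0.017 0.018 [array([329., 289.]), array([538., 354.])]
-0.017 0.012 [array([330., 312.]), array([538., 377.])]
-0.021 0.02 [array([319., 294.]), array([528., 358.])]
-0.021 0.018 [array([320., 301.]), array([529., 366.])]
-0.021 0.012 [array([321., 325.]), array([529., 390.])]
```

View pics/c6.png

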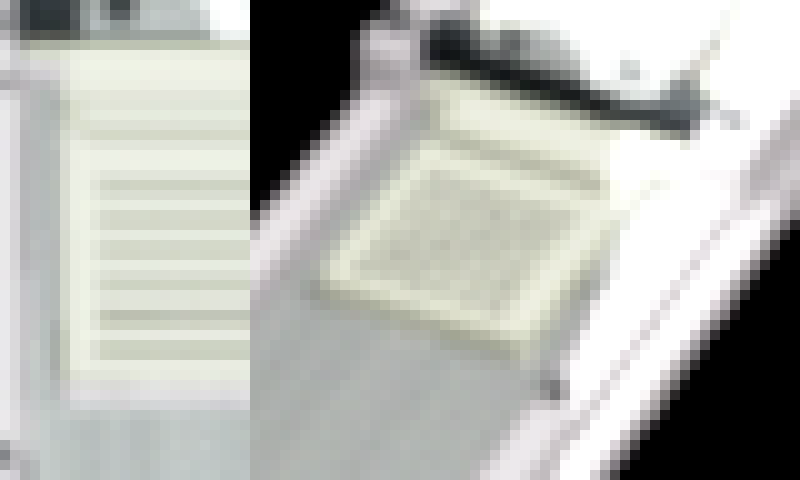

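The slide's tail edge is at track x ≈ -16 mm, against -17 mm for home. The table's edge shows at crop (320,300)–(530,362), which matches the popped-up height (z 18 mm) and not the flush one (325/390). The bystanders stand where they were and the hand is clear.

```bash
python3 -c "
from station import bot
print(bot.hand_in())"
```

```text
the job is handed in; nothing more can be done
None
```

The filter slide is home against the end stop, the table has popped up behind it, the hand is clear, and the job is handed in (about 9 s on the robot's clock).

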